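Load a sample carrier under a sprung hold-down arm

ROBOT

A 6-joint arm with a two-finger parallel gripper is mounted at the origin on a cart in front of the work surface, level with it; the furniture and walls round the work are solid. World frame = base frame: x ahead of the robot, y to its left, z up, the work surface at z = 0. Lengths are in m, angles in rad, forces in N, time in s.
With the tool pointing down it reaches from about 0.3 to 0.875 m from the base axis. Payload 6.4 kg.
Tool frame: the origin (TCP) lies at the very end of the fingers, on their centre line; the grasp point (between the pads) lies 19 mm behind it; x points along the fingers, y is the direction in which the jaws open and shut, and the axes are right-handed (so a half turn about x gives the same grasp; the last joint's range is limited). The gripper opens to 88 mm and grips with 3 to 60 N. Pads are 18 mm wide; open, the fingers measure 123 mm over their backs; the gripper's body (75 mm by 187 mm) begins 45 mm behind the grasp point.
Start: joints at [-1.428, 0.181, 1.607, -0, 1.354, -0.206], TCP at [0.197, -0.54, 0.239] pointing down, gripper open.
Joint ranges: [-2.99, 2.99], [-0.89, 2.07], [0.3, 2.58], [-1.14, 4.28], [0, 2.63], [-3.12, 3.12]. Speed limits (rad/s): [2.57, 2.57, 3.01, 3.14, 3.14, 3.14].

INTERFACE

Orientations are given as a unit quaternion [x, y, z, w].
In Python, from workcell import env, claw, vision, monitor gives the robot as it stands. Calls block until the motion is done:
- env.reach(position, orientation): joint-space move of the TCP to a pose.
- env.move_linear(position, rot=None, max_speed=0.15, f_stop=None): straight line of the TCP; rot=None keeps the orientation; max_speed is the mean speed in m/s. With f_stop (N) it stops when the force on the tool has changed by that much, and returns True; else False.
- env.move_joints(angles): joint-space move.
- claw.let_go() and claw.close_gripper(newtons=None): open the fingers fully, or close them until they stop; newtons is the grip in N (None keeps the last).
- env.hold(seconds).
- env.solve_ik(position, orientation): joint angles nearest the present ones, or None.
- vision.capture(name): name is "scene" or "top"; returns a dict with "frame" (400x640x3 uint8, red, green, blue), "K" (3x3 intrinsics, pixels), "eye" and "orientation" of the camera in the world. Camera axes: x right, y down, z forward; pixel columns grow to the right and rows downward; lengths in m; the calibration is good to about 2 mm. A picture is of the moment at which its call begins. There is no depth.
A pose or a line that the arm cannot do raises env.IKError and nothing moves.
- env.finish_job(): hands the job in, once; it reports no verdict.
Readings, each from a call of its own:
- monitor.read_time(): time.
- monitor.read_q(): joint angles.
- monitor.read_dq(): joint speeds.
- monitor.read_tau(): joint torques, N m.
- monitor.read_tool_pos(): TCP position.
- monitor.read_ee_rot(): TCP orientation.
- monitor.read_force(): force on the tool from outside, world axes, zero at the start.
- monitor.read_torque(): the same for the moment, N m.
- monitor.read_width(): opening from 0.0 (shut) to 1.0 (fully open).
Only numpy, scipy, OpenCV 4.12 (cv2) and the standard library are available. Lean on these libraries where they do the work, as an engineer would, in place of code of your own. Each camera call takes 0.05 s, during which the arm holds its last target. There are 200 camera calls.

TASK

Load the grey sample carrier into the clamping stage: set its bevelled nose on the stage's bed in the mouth of the channel, slide it in and push it in under the red sprung arm so that the arm is pushed back and its roller rides up onto the carrier, and keep sliding until the nose has pushed the sprung stop pin fully in and you feel the hard stop. Press it home firmly but gently, since the stop is delicate, then let go so that the arm bears down and holds the carrier against the pressed-in pin. Leave the other things on the bench where they are.

Things in the scene. Friction and masses are not known exactly. Their poses are not given: they have to be found in the camera images.
- carrier_grip (a point): Point to grip on the loose carrier: middle of its black upright grip block, 42 mm above the carrier's underside. The block is 34 mm long (along the carrier), 18 mm wide, and rises from 16 to 60 mm above the underside. Grip it across its 18 mm width, at this height or a little higher, so that the fingertips clear the plate below. Axes as the carrier's.
- carrier: Loose grey sample carrier, a plate 165 mm long (x), 40 wide (y), 16 thick, about 0.14 kg, lying flat; white inset with amber disc on top, black grip block (centre x = -64.5 mm). Origin: centre of its underside; +x toward the bevelled nose, whose end is at x = +82.5 mm (8 mm high there, rising to 16 mm at x = +72.5 mm).
- carrier_nose (a point): Middle of the carrier's upright nose face, 4 mm above its underside; this face meets the stop pin.
- stage: Clamping stage, fixed: aluminium bed 78 mm wide, top 10 mm above the bench, with a channel 43 mm wide between walls 9 mm high. Origin on the bench straight under the arm's axle, mid-channel; +x is the loading direction (mouth to stop), y across, z up. Bed from x = -75 to +155 mm; walls to +100 mm.
- mouth (a point): Open end of the channel, mid-channel on the bed, 75 mm before the axle. Over the next 27 mm the walls narrow from 59 to 43 mm apart, to guide the nose in: hold the carrier level with its nose resting on the bed between these flares, tail overhanging, then slide it in. At home the grip block's centre is 43 to 65 mm before the axle, outside the cheeks.
- axle (a point): Middle of the arm's axle, a bar 8 mm thick across the channel, 60 mm above the bench, on two blue cheeks 69 mm high, 76 mm over their outsides, 26 mm long. The carrier's plate passes under it.
- hold_arm (a joint): Red sprung hold-down arm, hinged on the axle and trailing toward the stop: 0 at rest, grows as its roller is pushed back and up (rad, up to 0.9); about 0.3 with the roller on the carrier's flat top. It then bears down with about 7 to 10 N.
- roller (a point): Centre of the black roller (16 mm diameter, 34 mm wide) at the arm's end. At rest it is 34 mm beyond the axle with 5 mm of space under it; on the carrier it is about 43 mm beyond the axle. Lifting it with the nose and sliding on under it takes a steady push of about 8 to 18 N (friction), least if the carrier is not pressed down.
- stop_block: Blue stop block 28x50x28 mm on the bed, origin at its underside's centre, 136 mm beyond the axle. In it, mid-channel, 9 mm above the bed, a brass sleeve with a steel sprung pin pointing to the mouth, set differently each time and not reported: free tip 78 to 100 mm beyond the axle. The pin yields 4 mm (1.2 to 2.6 N), then stops hard; the stop stands 15 N. The arm's hold keeps the pin in.
- sample_bottle: Bystander, leave alone: white sample bottle with red cap, 71 mm wide, 108 mm high; origin at the centre of its underside.
- beaker: Bystander, leave alone: white plastic beaker, 62x56x72 mm; origin at the centre of its underside.
- petri_dish: Bystander, leave alone: flat glass dish, 60 mm across, 14 mm high; origin at the centre of its underside.
- timer: Bystander, leave alone: small white timer with buttons, 66x62x19 mm; origin at the centre of its underside.
- marker_pen: Bystander, leave alone: black marker pen, 138 mm long, 14 mm thick; origin at the centre of its underside.
- spatula: Bystander, leave alone: thin metal spatula lying flat, 158 mm long; origin at the centre of its underside.

How it is judged:
On the way, in this order (a step that is already met when the one before it is completed fails the run):
1. the carrier lies in the channel with its nose under the arm, which it has pushed back (value of joint hold_arm above 0.2 rad and contact force between carrier and hold_arm above 1 N and x of carrier_nose in the frame of stage above 0.035 m and y of carrier_nose in the frame of stage between -0.006 and 0.006 m), for 0.1 s.
2. the nose is pressed home on the stop, the pin fully in (more than 4.5 N on the stop) (contact force between carrier and stop_block above 4.5 N and y of carrier_nose in the frame of stage between -0.004 and 0.004 m and z of carrier_nose in the frame of stage between 0.012 and 0.017 m and angle between the x axis of carrier and the x axis of stage, either way round below 0.06 rad and angle between carrier's own z axis and vertical below 0.05 rad), for 0.2 s.
At the end, for the whole second after the job is handed in: The carrier rests flat on the bed in the channel (nose within 4 mm of mid-channel, 2 to 7 mm above the bed; turned < 0.06 rad, tilted < 0.05 rad); the arm (0.2 to 0.45 rad) bears on it with over 3 N and the nose still presses the stop pin with over 1.3 N (y of carrier_nose in the frame of stage between -0.004 and 0.004 m and z of carrier_nose in the frame of stage between 0.012 and 0.017 m and angle between the x axis of carrier and the x axis of stage, either way round below 0.06 rad and angle between carrier's own z axis and vertical below 0.05 rad and contact force between carrier and stop_block above 1.3 N and contact force between carrier and hold_arm above 3 N and value of joint hold_arm between 0.2 and 0.45 rad and linear speed of carrier below 0.01 m/s); the robot touches nothing.
It fails at once if the stop is pushed with more than 15 N (contact force between carrier and stop_block above 15 N).
It fails at once if another thing on the bench is moved more than 20 mm (distance of any of sample_bottle, beaker, petri_dish, timer, marker_pen, spatula from where it was at the start of the episode above 0.02 m).
It also fails if it takes over 61 s, if anything falls off the work surface, if the arm or the gripper's body presses on something with over 40 N, if the wrist force passes 120 N, or if a joint passes its speed limit or range.

## Working session

There is one attempt and no reset: what is moved stays moved. The work goes in short steps, each a Python script; the robot and the scene stay as the last script left them, time stands still between calls to the robot, and variables do not carry over. Pictures are saved under pics/ and viewed, about 8 in all and at most 12, crops included, and the job is handed in when it is done.

```bash
mkdir -p pics; ls
cat > h.py <<'E'
import numpy as np, cv2
from scipy.spatial.transform import Rotation as R
from workcell import env, claw, vision, monitor
def cap(name,fn):
    c=vision.capture(name); cv2.imwrite('pics/'+fn,cv2.cvtColor(c['frame'],cv2.COLOR_RGB2BGR)); return c
def ray(c,u,v,z):
    d=R.from_quat(c['orientation']).as_matrix()@np.linalg.inv(c['K'])@[u,v,1.]
    e=np.array(c['eye']); return e+d*(z-e[2])/d[2]
def proj(c,p):
    q=np.array(c['K'])@(R.from_quat(c['orientation']).as_matrix().T@(np.array(p)-c['eye'])); return q[:2]/q[2]
E
python3 - <<'E'
from h import *
import pickle
for n in ('top','scene'):
    c=cap(n,n+'1.png'); pickle.dump(c,open(n+'1.pkl','wb')); print(n,c['K'],c['eye'],c['orientation'])
print(monitor.read_ee_rot(),monitor.read_time())
E
```

```text
pics
top [[371.88941736   0.         318.03040451]
 [  0.         371.88941736 196.57993017]
 [  0.           0.           1.        ]] [0.48380973 0.00501252 1.23398407] [-0.7031865   0.71026776 -0.02289722  0.02289486]
scene [[434.21056559   0.         311.95841971]
 [  0.         434.21056559 198.6114604 ]
 [  0.           0.           1.        ]] [0.08820323 0.9526985  1.10502645] [-0.19938444  0.90035347 -0.37664827  0.08800888]
[ 0.69639314  0.12322727 -0.69637584  0.12211599] 0.1
```

View pics/top1.png

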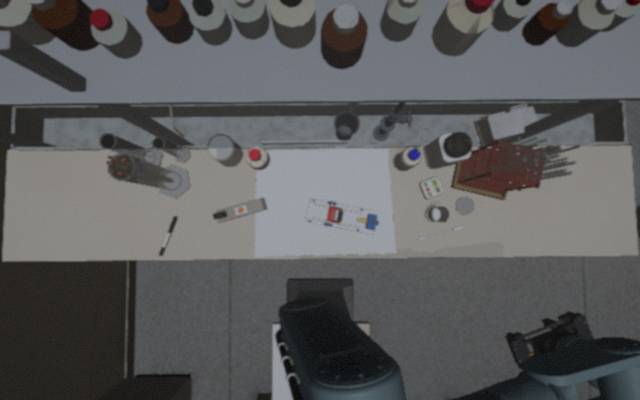

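View pics/scene1.png

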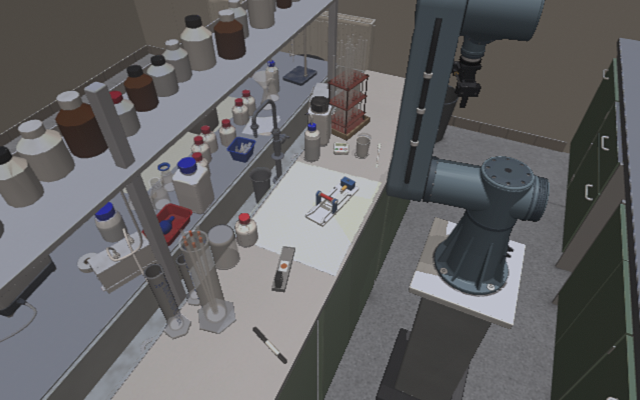

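The top view shows the carrier at about (240,210) with its grip block on the left at (219,215). The stage runs from its mouth at (307,210) to the blue stop at (372,221), so loading is toward −y. I'll zoom in to measure.

Run:
```python
from h import *
i=cv2.imread('pics/top1.png')[180:250,200:400]
cv2.imwrite('pics/top1z.png',cv2.resize(i,None,fx=4,fy=4,interpolation=cv2.INTER_CUBIC))
j=cv2.imread('pics/scene1.png')[160:310,250:400]
cv2.imwrite('pics/sc1z.png',cv2.resize(j,None,fx=4,fy=4,interpolation=cv2.INTER_CUBIC))
```

```text
(no output)
```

View pics/top1z.png

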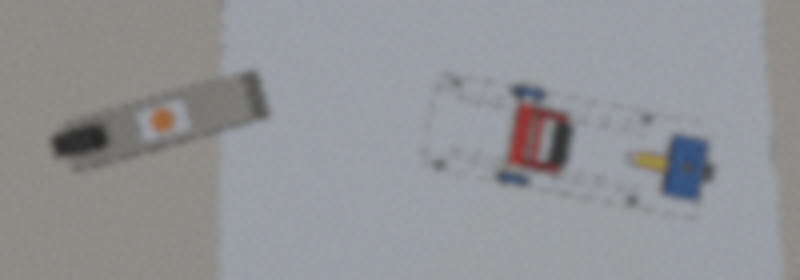

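View pics/sc1z.png

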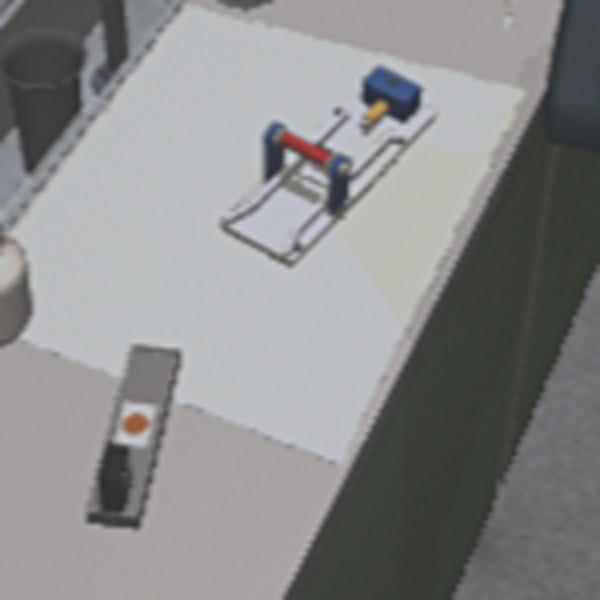

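```bash
cat > fit.py <<'E'
from h import *
import pickle
from scipy.optimize import least_squares
T=pickle.load(open('top1.pkl','rb'));S=pickle.load(open('scene1.pkl','rb'))
t=lambda U,V:(T,200+(U+.5)/4-.5,180+(V+.5)/4-.5)
s=lambda U,V:(S,250+(U+.5)/4-.5,160+(V+.5)/4-.5)
stage=[(t(440,70),(-.075,.039,.01)),(t(422,160),(-.075,-.039,.01)),(s(222,225),(-.075,.039,.01)),(s(292,264),(-.075,-.039,.01)),
 (t(670,134),(.122,.025,.038)),(t(708,142),(.150,.025,.038)),(t(700,200),(.150,-.025,.038)),(t(661,192),(.122,-.025,.038)),
 (t(697,215),(.155,-.039,.01)),(s(364,88),(.122,.025,.038)),(s(413,105),(.122,-.025,.038)),(s(436,113),(.155,-.039,.01))]
car=[(t(259,70),(.0825,.02,.008)),(t(270,115),(.0825,-.02,.008)),(t(162,120),(None,0,.016)),(t(80,168),(-.0825,-.02,.008)),
 (s(88,520),(-.0825,.02,.014)),(s(137,526),(-.0825,-.02,.014)),(s(181,352),(.0825,-.02,.008)),(s(134,346),(.0825,.02,.008)),(t(80,138),(-.0645,0,.06)),(s(117,450),(-.0645,0,.06))]
def fit(L,x0):
    def f(x):
        c,n=np.cos(x[2]),np.sin(x[2]);r=[]
        for (cam,u,v),p in L:
            px=x[3] if p[0] is None else p[0]
            r+=list(proj(cam,(x[0]+c*px-n*p[1],x[1]+n*px+c*p[1],p[2]))-(u,v))
        return np.array(r)
    o=least_squares(f,x0,loss='soft_l1',f_scale=.5); print(o.x.round(4)); print(o.fun.reshape(-1,2).round(1).tolist())
fit(stage,[.45,-.1,-1.8]); fit(car,[.45,.25,-1.3,0])
E
python3 fit.py
```

```text
[ 0.5068 -0.0318 -1.7723]
[[-0.5, 0.5], [-0.5, 1.3], [-1.0, -0.5], [-0.2, -0.4], [1.2, -0.1], [0.2, -0.5], [-0.6, 0.4], [0.6, 0.7], [-0.4, 0.9], [-0.9, -1.5], [-1.7, -0.2], [0.2, -0.1]]
[ 0.5228  0.2566 -1.3    -0.0035]
[[-0.2, -0.3], [0.3, 0.1], [0.1, 0.2], [-0.5, 0.8], [-0.6, -2.7], [0.3, -2.3], [0.2, -0.5], [-0.1, -0.5], [-1.0, 0.7], [-0.9, 1.6]]
```

Run:
```python
from h import *
i=cv2.imread('pics/top1.png')[130:190,200:300]
j=cv2.imread('pics/scene1.png')[200:260,200:300]
cv2.imwrite('pics/b.png',np.hstack([cv2.resize(k,None,fx=4,fy=4,interpolation=cv2.INTER_CUBIC) for k in(i,j)]))
```

```text
(no output)
```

View pics/b.png

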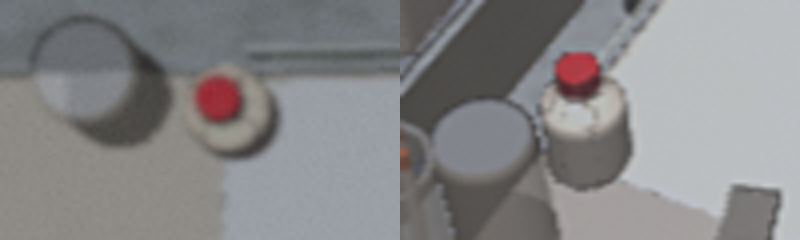

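Run:
```python
from h import *
import pickle
T=pickle.load(open('top1.pkl','rb'));S=pickle.load(open('scene1.pkl','rb'))
for z in (.09,.108,.125): print(z,ray(T,253.7,153.8,z).round(3),ray(S,243.8,215,z).round(3))
# fit cylinder r=.0355 silhouettes : body lower edge
print(ray(T,259,169,0.0).round(3),ray(T,259,169,.07).round(3),ray(S,247,246.5,0).round(3))
th=np.linspace(0,6.28,50)
b=ray(T,253.7,153.8,.108)
for c,U0,V0,off in((T,200,130,0),(S,200,200,400)):
  for z in (0,.07):
    p=np.array([proj(c,(b[0]+.0355*np.cos(a),b[1]+.0355*np.sin(a),z)) for a in th]); print(((p.min(0)-[U0,V0])*4+[off,0]).round(),((p.max(0)-[U0,V0])*4+[off,0]).round())
# ik and reach checks
def q(yaw,sg):
    x=np.array([0,0,-1.]);y=sg*np.array([np.cos(yaw+np.pi/2),np.sin(yaw+np.pi/2),0]);return R.from_matrix(np.c_[x,y,np.cross(x,y)]).as_quat()
for sg in(1,-1):
  for yaw,p in((-1.3,(.5055,.3187,.03)),(-1.772,(.549,.176,.04)),(-1.772,(.516,.02,.04))):
    r=env.solve_ik(p,q(yaw,sg)); print(sg,None if r is None else np.round(r,2))
```

```text
0.09 [0.693 0.203 0.09 ] [0.703 0.181 0.09 ]
0.108 [0.69  0.2   0.108] [0.692 0.195 0.108]
0.125 [0.687 0.197 0.125] [0.681 0.208 0.125]
[0.658 0.201 0.   ] [0.648 0.19  0.07 ] [0.673 0.23  0.   ]
[195.  76.] [280. 160.]
[178.  59.] [268. 148.]
[546. 122.] [632. 187.]
[535.  65.] [624. 131.]
1 [ 0.36  0.49  1.67 -0.    0.98  0.09]
1 [ 0.1   0.44  1.73 -0.    0.98  0.31]
1 [-0.19  0.33  1.88 -0.    0.93  0.01]
-1 [ 0.36  0.49  1.67 -0.    0.98 -3.05]
-1 [ 0.1   0.44  1.73 -0.    0.98 -2.84]
-1 None
```

The bottle is at about (0.69, 0.20), which just clears the gripper's path. Next I grasp the carrier, lift it, carry it to a point short of the mouth and look.

```bash
cat >> h.py <<'E'
def q(yaw):
    x=np.array([0,0,-1.]);y=np.array([np.cos(yaw+np.pi/2),np.sin(yaw+np.pi/2),0]);return R.from_matrix(np.c_[x,y,np.cross(x,y)]).as_quat()
SX,SY,SYAW=.5068,-.0318,-1.7723
def st(x,y,z,o=(SX,SY,SYAW)):
    c,s=np.cos(o[2]),np.sin(o[2]); return [o[0]+c*x-s*y,o[1]+s*x+c*y,z]
E
python3 - <<'E'
from h import *
import pickle
g=st(-.0645,0,0,(.5228,.2566,-1.3))
env.reach(g[:2]+[.2],q(-1.3))
print(env.move_linear(g[:2]+[.031],max_speed=.12,f_stop=6), monitor.read_tool_pos())
claw.close_gripper(45); print(monitor.read_width(),monitor.read_force())
z=monitor.read_tool_pos()[2]
env.move_linear(g[:2]+[.12],max_speed=.12)
env.reach(st(-.255,0,.085),q(SYAW)); env.hold(.2)
c=cap('top','t2.png');pickle.dump(c,open('t2.pkl','wb'));d=cap('scene','s2.png');pickle.dump(d,open('s2.pkl','wb'))
print(monitor.read_time(),monitor.read_tool_pos(),monitor.read_force())
a=cv2.imread('pics/t2.png')[175:255,230:400];b=cv2.imread('pics/s2.png')[160:300,240:380]
cv2.imwrite('pics/z2.png',cv2.resize(a,(680,320),interpolation=cv2.INTER_CUBIC));cv2.imwrite('pics/z2s.png',cv2.resize(b,None,fx=4,fy=4,interpolation=cv2.INTER_CUBIC))
E
```

```text
False [0.50620603 0.31900108 0.03185955]
0.19572307195737318 [ 0.79885337  0.20938915 -0.57104284]
7.65 [0.55756484 0.21909416 0.08530574] [-0.16950923 -0.17837078 -0.47839511]
```

View pics/z2.png

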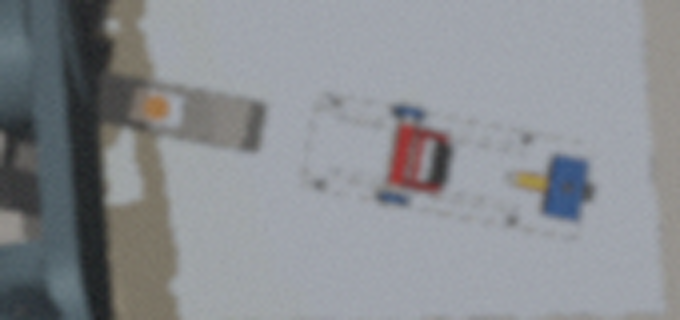

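View pics/z2s.png

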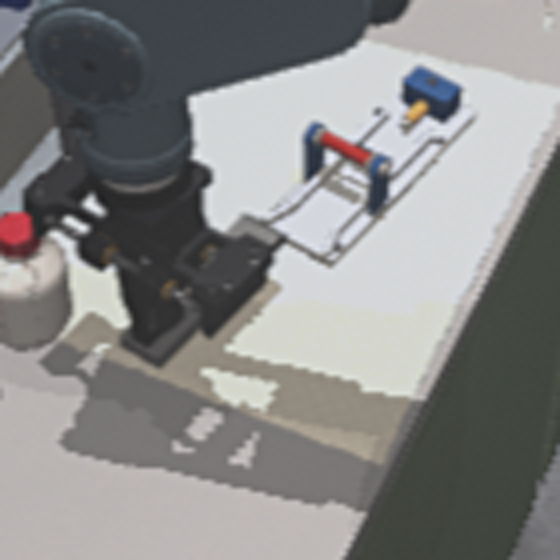

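The top view shows the carrier held straight. Its nose corners are at crop (267,102) and (258,151), just short of the mouth. I'll compare the nose with the channel axis, using new measurements.

```bash
cat >> fit.py <<'E'
print('--')
T2=pickle.load(open('t2.pkl','rb'))
t2=lambda U,V:(T2,230+(U+.5)/4-.5,175+(V+.5)/4-.5)
new=[(t2(318,94),(-.075,.039,.01)),(t2(304,187),(-.075,-.039,.01)),(t2(556,154),(.122,.025,.038)),(t2(590,161),(.150,.025,.038)),(t2(580,220),(.150,-.025,.038)),(t2(543,213),(.122,-.025,.038)),(t2(578,240),(.155,-.039,.01))]
fit(new,[.45,-.1,-1.8]); fit(stage+new,[.45,-.1,-1.8]); fit([k for k in stage+new if k[0][0] is not S],[.45,-.1,-1.8])
for U,V in((267,102),(258,151)):
    _,u,v=t2(U,V); w=ray(T2,u,v,.0614); c,s_=np.cos(SYAW),np.sin(SYAW); d=w[:2]-[SX,SY]; print(w.round(4),'stage',(c*d[0]+s_*d[1]).round(4),(-s_*d[0]+c*d[1]).round(4))
_,u,v=t2(156,106); w=ray(T2,u,v,.0694); d=w[:2]-[SX,SY]; print('disc',(c*d[0]+s_*d[1]).round(4),(-s_*d[0]+c*d[1]).round(4))
E
python3 fit.py|sed -n '/--/,$p'
```

```text
--
[ 0.5058 -0.0329 -1.7641]
[[0.2, -0.0], [-0.6, 0.0], [-0.0, -0.1], [0.1, -0.3], [-0.1, 0.3], [0.5, 0.5], [-0.1, -0.4]]
[ 0.5062 -0.0323 -1.7679]
[[-0.4, 0.8], [-0.3, 1.6], [-0.7, -0.5], [0.1, -0.4], [1.3, -0.1], [0.4, -0.5], [-0.3, 0.4], [0.8, 0.7], [-0.1, 0.9], [-0.8, -1.6], [-1.6, -0.4], [0.3, -0.2], [0.1, -0.2], [-0.8, -0.2], [-0.2, -0.1], [-0.1, -0.2], [-0.3, 0.4], [0.3, 0.5], [-0.4, -0.4]]
[ 0.5071 -0.0326 -1.7706]
[[-0.2, 0.5], [-0.2, 1.2], [1.4, -0.3], [0.5, -0.6], [-0.3, 0.2], [0.9, 0.6], [-0.1, 0.8], [0.3, -0.5], [-0.7, -0.5], [-0.1, -0.3], [-0.0, -0.4], [-0.3, 0.2], [0.4, 0.3], [-0.3, -0.5]]
[0.5493 0.0731 0.0614] stage -0.1113 0.0207
[0.5107 0.0805 0.0614] stage -0.1108 -0.0186
disc -0.1956 0.0007
```

```bash
cat >> h.py <<'E'
SX,SY,SYAW=.5061,-.0325,-1.768
def sp(x,y,z): return st(x,y,z,(SX,SY,SYAW))
def rel():
    c,s=np.cos(SYAW),np.sin(SYAW);p=np.array(monitor.read_tool_pos())-[SX,SY,0];f=monitor.read_force();m=monitor.read_torque()
    r=lambda a:np.array([c*a[0]+s*a[1],-s*a[0]+c*a[1],a[2]])
    return (r(p)*1000).round(1),r(f).round(1),r(m).round(2)
E
python3 - <<'E'
from h import *
env.move_linear(sp(-.235,0,.075),q(SYAW),max_speed=.1); print(*rel())
env.move_linear(sp(-.210,0,.055),max_speed=.08); print(*rel())
print(env.move_linear(sp(-.210,0,.0415),max_speed=.03,f_stop=2.5)); print(*rel())
z=monitor.read_tool_pos()[2]
for x in (-.2,-.19,-.18):
    s=env.move_linear(sp(x,0,.0422),max_speed=.03,f_stop=6); print(s,*rel())
    if s: break
print(monitor.read_time())
E
```

```text
[-234.1   -0.4   74.5] [-0.9 -0.2 -0.7] [ 0.03  0.03 -0.03]
[-2.096e+02 -1.000e-01  5.470e+01] [ 0.4  0.  -1.3] [ 0.08  0.04 -0.01]
False
[-2.101e+02 -1.000e-01  4.140e+01] [ 0.9  0.7 -0.8] [ 0.04  0.11 -0.03]
False [-1.998e+02  1.000e-01  4.230e+01] [-0.9  0.1 -1. ] [ 0.08  0.09 -0.05]
False [-189.8    0.    42.2] [-0.4  0.4 -0.5] [0.08 0.04 0.04]
False [-179.8    0.    42.2] [-1.   0.5 -0.7] [0.05 0.03 0.02]
10.6333
```

Run:
```python
from h import *
x=-.18
while x<-.075:
    x+=.01
    s=env.move_linear(sp(x,0,.0422),max_speed=.03,f_stop=14); r=rel(); print(s,*r)
    if s or abs(r[1][1])>5: break
print(monitor.read_time())
```

```text
False [-1.698e+02  1.000e-01  4.220e+01] [-0.6 -0.9 -1.6] [ 0.07  0.06 -0.04]
False [-159.8    0.    42.2] [ 0.1 -0.2 -1.4] [ 0.05 -0.02 -0.02]
False [-1.498e+02  1.000e-01  4.220e+01] [-0.2  0.7 -1.4] [0.05 0.06 0.01]
False [-139.8    0.    42.2] [ 0.2 -1.2 -1.7] [ 0.1   0.05 -0.02]
False [-129.8    0.    42.2] [ 0.4 -0.5 -1.7] [ 0.08  0.08 -0.  ]
False [-119.8    0.    42.2] [-0.5 -0.2 -0.9] [ 0.06  0.06 -0.05]
False [-110.6    0.5   42.8] [-4.8  0.4  3. ] [ 0.02  1.18 -0.01]
False [-100.6    0.5   42.8] [-5.8  0.8  3.1] [-0.02  1.23 -0.01]
False [-90.3   0.5  42.8] [-5.5 -0.8  5.4] [-0.1   1.22 -0.  ]
False [-80.2   0.6  42.8] [-3.7 -0.3  5.5] [-0.02  1.06 -0.1 ]
False [-70.2   0.6  42.8] [-4.2 -0.1  5.8] [ 0.06  1.08 -0.02]
15.95
```

Run:
```python
from h import *
def F(n=6): 
    a=[]
    for _ in range(n): a.append(rel()[1]); env.hold(.02)
    return np.mean(a,0).round(2)
print(F(),monitor.read_time())
s=env.move_linear(sp(-.038,0,.0422),max_speed=.007,f_stop=6.5); r=rel();print(s,*r,F(),monitor.read_time())
```

```text
[-3.55 -0.12  5.63] 16.05
True [-50.7   0.5  42.8] [0.3 0.1 4.1] [0.01 0.32 0.02] [ 0.5  -0.1   3.67] 18.9
```

```bash
cat >> h.py <<'E'
def F(n=8):
    a=[]
    for _ in range(n): a.append(rel()[1]); env.hold(.02)
    return np.mean(a,0).round(2)
E
python3 - <<'E'
from h import *
x=-.0505
for i in range(8):
    x+=.0005
    s=env.move_linear(sp(x,0,.0422),max_speed=.006,f_stop=7); f=F(); r=rel(); print(round(x*1000,1),s,r[0],f,r[2])
    if s or f[0]<-9: break
print(monitor.read_time(),monitor.read_width())
E
```

```text
-50.0 True [-50.7   0.5  42.8] [0.55 0.06 3.8 ] [0.01 0.26 0.06]
19.2833 0.2014374253198428
```

Run:
```python
from h import *
x=-.0507
for i in range(14):
    x+=.00015
    env.move_linear(sp(x,0,.0422),max_speed=.005); f=F(5); r=rel(); print(round(x*1000,2),r[0],f,r[2])
    if f[0]<-10.3: break
print(F(15),rel()[0],monitor.read_time(),monitor.read_width())
```

```text
-50.55 [-50.7   0.5  42.8] [-0.52 -0.54  7.68] [-0.17  0.4   0.09]
-50.4 [-50.6   0.5  42.8] [-1.34 -0.28  7.58] [-0.15  0.53  0.07]
-50.25 [-50.7   0.5  42.8] [-2.02 -0.56  6.84] [-0.11  0.61  0.01]
-50.1 [-50.7   0.5  42.8] [-2.62 -0.4   7.08] [-0.16  0.78  0.08]
-49.95 [-50.6   0.5  42.8] [-3.4   0.1   7.22] [-0.11  0.82  0.08]
-49.8 [-50.6   0.5  42.8] [-4.12 -0.36  6.82] [-0.14  0.97  0.14]
-49.65 [-50.7   0.5  42.8] [-5.04  0.06  7.02] [-0.11  1.11  0.1 ]
-49.5 [-50.6   0.5  42.8] [-5.52 -0.    6.82] [-0.1   1.12  0.05]
-49.35 [-50.6   0.5  42.8] [-6.5   0.34  7.04] [-0.05  1.3   0.09]
-49.2 [-50.6   0.5  42.8] [-7.14  0.28  6.54] [-0.07  1.34  0.06]
-49.05 [-50.6   0.5  42.8] [-7.3   0.66  6.92] [-0.06  1.47  0.1 ]
-48.9 [-50.6   0.5  42.8] [-8.32  0.28  6.74] [-0.06  1.61  0.04]
-48.75 [-50.6   0.5  42.8] [-9.12 -0.    6.18] [-0.05  1.68  0.07]
-48.6 [-50.6   0.5  42.8] [-10.12   0.48   6.46] [-0.02  1.83  0.04]
[-9.78  0.49  6.28] [-50.6   0.5  42.8] 24.2667 0.20054651563066223
```

The carrier doesn't move as the force rises, so this is the hard stop. I'll press slightly more and hold, staying under 15 N in total, then relax and release.

Run:
```python
from h import *
x=-.0486
for i in range(6):
    x+=.00015
    env.move_linear(sp(x,0,.0422),max_speed=.005); f=F(4)
    if f[0]<-12.6: break
print(x,f); env.hold(.5); print(F(10),*rel(),monitor.read_time())
c=cap('top','t3.png');cap('scene','s3.png')
a=cv2.imread('pics/t3.png')[175:255,270:400];b=cv2.imread('pics/s3.png')[160:260,270:390]
cv2.imwrite('pics/z3.png',np.hstack([cv2.resize(a,(520,320),interpolation=cv2.INTER_CUBIC),cv2.resize(b,(280,233),interpolation=cv2.INTER_CUBIC,dst=None) if 0 else cv2.copyMakeBorder(cv2.resize(b,(280,233)),0,87,0,0,0)]))
```

```text
-0.04800000000000001 [-12.98   0.62   6.28]
[-12.71   1.04   6.22] [-50.5   0.5  42.8] [-13.3   1.3   5.2] [0.05 2.18 0.04] 26.2
```

View pics/z3.png

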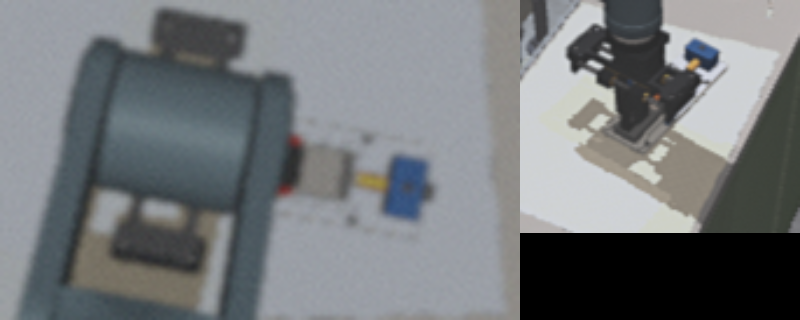

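The nose is on the pin under the roller: the grey nose ends at crop (350,170), with the brass sleeve just beyond at (372,182). Now I ease off, release, retreat and check.

Run:
```python
from h import *
env.move_linear(sp(-.0493,0,.0422),max_speed=.005); print(F(),rel()[2])
claw.let_go(); env.hold(.2); print(*rel(),monitor.read_width())
p=monitor.read_tool_pos()
env.move_linear([p[0],p[1],.14],max_speed=.1)
env.move_linear(sp(-.19,0,.2),max_speed=.2)
env.reach([.3,.35,.25],q(-1.3))
c=cap('top','t4.png');cap('scene','s4.png');print(monitor.read_time(),monitor.read_force())
a=cv2.imread('pics/t4.png')[175:255,270:400];b=cv2.imread('pics/s4.png')[160:260,290:390]
cv2.imwrite('pics/z4.png',np.hstack([cv2.resize(a,(480,295),interpolation=cv2.INTER_CUBIC),cv2.resize(b,(295,295),interpolation=cv2.INTER_CUBIC)]))
```

```text
[-5.85  0.2   6.76] [-0.03  1.26  0.04]
[-49.3   0.   42.2] [0.4 0.  0.7] [0.07 0.02 0.  ] 1.0022497242870316
31.5083 [ 0.0941982   0.03459906 -0.20727949]
```

View pics/z4.png

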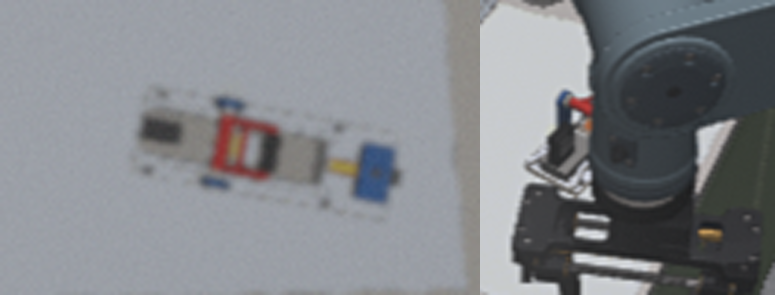

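The carrier sits straight in the channel. The nose edge is in the same place as when pressed (about column 358 in both top views), and the roller is on the plate. I'm handing the job in.

```bash
python3 -c "
from h import *
env.finish_job(); print(monitor.read_time())"
```

```text
the job is handed in; nothing more can be done
the job is handed in; nothing more can be done
```

The carrier is loaded in the stage and I've handed the job in at about 31.5 s of the 61 s allowed. No verdict is reported, so success isn't confirmed.

**What I did:** I gripped the carrier by its block at about 45 N and set it level in the mouth of the channel. I slid it under the sprung arm against about 4–6 N of drag until it stopped moving. I then pressed in small steps to about 13 N total tool force and held it for over 0.5 s. I eased to about 6 N, let go and moved clear.

**Checks:**
- **Hard stop:** the tool stayed within about 0.2 mm while the force rose from 0.5 to 13 N.
- **Force on the stop:** I could only estimate this. Taking off the drag leaves about 7–8 N. At most it was the total tool force, about 13 N, which is below the 15 N limit.
- **After release:** the last top view shows the carrier straight in the channel, with the roller on the plate. To about a pixel (3 mm), the nose is where it was when pressed, which is too coarse to prove that the pin is still fully in.
- **Robot clear:** the tool force was about 0 N after I backed away.

**Not checked:**
- I had no direct reading of the arm's angle or of the forces on the pin and roller after release.
- I didn't compare the bystanders before and after. The only forces on the tool came from the carrier, and the bottle, which was nearest the gripper's path, was clear of it in the picture taken at the mouth.

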